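# Put the powder jar in the dry-storage case and ease its heavy cover shut

## Task

Stand the white powder jar upright inside the open dry-storage case, beside the small flask already in it. Then swing the case's heavy hinged cover over and ease it down fully shut, holding it against its weight so that it does not fall or slam. Do not knock over the jar or any of the flasks and bottles.

Things in the scene. Friction and masses are not known exactly. Their poses are not given: they have to be found in the camera images.
- case: White metal dry-storage case fixed on the bench, 155 mm (its x) by 250 mm (its y), rim 104 mm above the bench. Origin: centre of its underside. Its -x side is the front (round dial, toward the robot), +x the back (hinge side), z up. Walls 8 mm thick: the inside is 139 by 234 mm and 94 mm deep; the inside floor lies 10 mm above the bench.
- case_floor (a point): Centre of the inside floor of the case (10 mm above the bench); axes as the case's.
- cover_hinge (a point): Point on the hinge axis of the cover, half-way along it: at the back of the case, 83 mm behind its centre and 109 mm above the bench. The axis runs along the case's y.
- cover (a joint): Angle (rad) of the grey hinged metal cover (157 x 252 x 10 mm, about 0.8 kg): 0 = flat shut, 1.57 = upright, stop at 1.75. It starts leaning a little back past upright, kept there by slight hinge friction (0.1 N m). Tilted forward past upright it falls shut by its own weight, with no brake; about 3 to 4 N upward at the bar holds it.
- cover_bar (a point): Centre of the cover's round steel handle bar: 12 mm thick, 85 mm long along the case's y, between two legs in the plane of the cover, 205 mm from the hinge axis, 42 mm beyond the cover's free edge (36 mm gap). Top of the open cover, 0.31 m above the bench; in front of the case at 109 mm when shut. It moves on a 205 mm circle round cover_hinge and can turn between finger pads.
- jar_mid (a point): White plastic powder jar with a narrower screw cap, 50 mm diameter, 72 mm high (body to 56 mm, cap 41 mm wide above), about 0.14 kg: loose, standing on the bench right of the case. The point is its centre, 36 mm above its underside; z along its axis.
- small_flask_mid (a point): Small clear stoppered flask, 34 mm diameter, 81 mm high, standing loose inside the case in its left (+y) part. The point is on its axis, 40 mm above its underside.
- dropper_mid (a point): Bystander: brown glass bottle with black cap, 53 mm diameter, 98 mm high, loose on the bench near the jar. Point half-way up its axis.
- flask_mid (a point): Bystander: clear stoppered volumetric flask, 46 mm diameter, 111 mm high, loose on the bench near the jar. Point half-way up its axis.
Mind the look-alikes: they are no part of the job. What is shaped like the part that bears small_flask_mid but green or orange is not meant.

How it is judged:
On the way, in this order (a step that is already met when the one before it is completed fails the run):
1. the jar stands upright on the floor of the open case, let go (x of jar_mid in the frame of case_floor between -0.06 and 0.06 m and y of jar_mid in the frame of case_floor between -0.11 and 0.11 m and z of jar_mid in the frame of case_floor between 0.028 and 0.044 m and angle between jar_mid's own z axis and vertical below 0.12 rad and contact force between the fingers and jar below 0.1 N and linear speed of jar below 0.05 m/s and value of joint cover above 0.8 rad), for 0.2 s.
2. the cover is shut (value of joint cover below 0.04 rad), for 0.2 s.
At the end, for the whole second after the job is handed in: The cover is fully shut (within 0.04 rad) with the jar and the small flask both standing upright (within 0.12 rad) and at rest on the floor inside the case (x of jar_mid in the frame of case_floor between -0.06 and 0.06 m and y of jar_mid in the frame of case_floor between -0.11 and 0.11 m and z of jar_mid in the frame of case_floor between 0.028 and 0.044 m and angle between each of jar_mid, small_flask_mid's own z axis and vertical below 0.12 rad and x of small_flask_mid in the frame of case_floor between -0.06 and 0.06 m and y of small_flask_mid in the frame of case_floor between -0.11 and 0.11 m and z of small_flask_mid in the frame of case_floor between 0.032 and 0.048 m and value of joint cover below 0.04 rad and linear speed of each of jar, small_flask below 0.05 m/s); the robot touches nothing.
It fails at once if the cover falls or slams: it closes faster than 1.2 rad/s (0.25 m/s at the bar) within its last half radian, the final 0.06 rad (12 mm at the bar) not counted (value of joint cover between 0.06 and 0.5 rad and velocity of joint cover below -1.2 rad/s).
It fails at once if the jar, the small flask or a bystander is knocked over (tilted more than 0.7 rad) (angle between any of jar_mid, small_flask_mid, dropper_mid, flask_mid's own z axis and vertical above 0.7 rad).
It also fails if it takes over 69 s, if anything falls off the work surface, if the arm or the gripper's body presses on something with over 40 N, if the wrist force passes 120 N, or if a joint passes its speed limit or range.

## Robot

A 7-joint arm with a two-finger parallel gripper is mounted at the origin on a cart in front of the work surface, level with it; the furniture and walls round the work are solid. World frame = base frame: x ahead of the robot, y to its left, z up, the work surface at z = 0. Lengths are in m, angles in rad, forces in N, time in s.
With the tool pointing down it reaches from about 0.425 to 0.875 m from the base axis. Payload 8.4 kg.
Tool frame: the origin (TCP) lies on the front face of the gripper's body, between the roots of the fingers; the fingertips stand 70 mm ahead of it and the grasp point (between the pads) lies 51 mm ahead of it (nose_length is the x of the fingertips in the tool frame, in m); x points along the fingers, z is the direction in which the jaws open and shut, and the axes are right-handed (so a half turn about x gives the same grasp; the last joint's range is limited). The gripper opens to 87 mm and grips with 3 to 60 N. Pads are 19 mm wide; open, the fingers measure 117 mm over their backs; the gripper's body (75 mm by 190 mm) begins 51 mm behind the grasp point.
Start: joints at [-1.336, 0.333, 0.04, 1.465, -0.013, 1.343, -0.059], TCP at [0.213, 0.614, 0.292] pointing down, gripper open.
Joint ranges: [-2.58, 2.58], [-0.38, 2.09], [-1.3, 1.39], [0.25, 2.4], [-1.5, 4.64], [0.08, 2.09], [-2.65, 2.65]. Speed limits (rad/s): [2.22, 2.22, 2.79, 2.79, 3.14, 3.14, 3.14].

## Interface

Orientations are given as [roll, pitch, yaw] about the fixed x, y, z axes, in that order (R = Rz(yaw) Ry(pitch) Rx(roll)).
In Python, from bench import get_state, grab_frame, close_job, nose_length gives the robot as it stands. The module is installed in compiled form; this text tells all that it offers.
- The arm moves only by the tool carry_out, never from a script. Its argument "steps" is a list of rows, each a list of 3 entries, a list of its own where there are three numbers: the shift along the world's x, y, z in m, then the turn, a rotation vector about the world's x, y, z in rad, then the opening, from 0 (shut) to 1 (fully open). A call has 1 to 10 rows; each row is the pose to reach, as a shift and turn from the pose commanded when the call began; what a row does not reach only later rows make up. A row lasts 1/12 s, in which the tool goes at most 41.7 mm and 7.16 degrees, less where a joint would pass 70% of its speed; a pose out of reach is approached as far as the arm can. A call with a gripper value outside its range is refused whole. The fingers move at their own pace and stop on an object; "squeeze" is the grip in N (left out, the last holds). Time passes only in rows, so rows that repeat a pose let the fingers close. It gives the time, the measured TCP pose, the force and the opening at its end, in the units of the state.
- get_state(): the state, without advancing time (a new reading comes with each control period).
- grab_frame(name): name is "side" or "top"; returns a dict with "pixels" (400x640x3 uint8, blue, green, red), "vfov" (degrees; the focal length in pixels is half the picture's height over the tangent of half this angle, whatever the lens; pixels are square), "cx", "cy" (the principal point, pixels), "k1" (the pictures are not rectified: a ray, as slopes to the right and down, at radius r is drawn at 1 + k1 r^2 times it, then the intrinsics apply), "world_to_cam" (4x4, takes a point from world to camera coordinates). Camera axes: x right, y down, z forward; pixel columns grow to the right and rows downward; lengths in m; the calibration is good to about 2 mm. A picture is of the moment at which its call begins. There is no depth.
- close_job(): hands the job in, once; it reports no verdict.
The state is a dict: "time": time; "q": joint angles; "qvel": joint speeds; "tau": joint torques, N m; "eef_pos": TCP position; "tool_rot": TCP orientation; "force": force on the tool from outside, world axes, zero at the start; "moment": the same for the moment, N m; "finger_gap": finger opening in m.
Only numpy, scipy, OpenCV 4.12 (cv2) and the standard library are available. Lean on these libraries where they do the work, as an engineer would, in place of code of your own. Each camera call takes 0.05 s, during which the arm holds its last target. There are 200 camera calls.

## Working session

There is one attempt and no reset: what is moved stays moved. The work goes in short steps, Python scripts to look and compute and a tool call to move; the robot and the scene stay as the last step left them, time stands still between calls to the robot, and variables do not carry over. Pictures are saved under pics/ and viewed, about 8 in all and at most 12, crops included, and the job is handed in when it is done.

Besides the shell and the picture viewer there is one more tool, called after "Request:" as name(argument=value, ...) on one line, values as JSON. carry_out: Moves the arm, as the interface text tells. Its arguments: {"type":"object","properties":{"steps":{"type":"array","items":{"type":"array"}},"squeeze":{"type":"number"}},"required":["steps"]}

```bash
mkdir -p pics; cat > h.py <<'E'
import numpy as np, cv2
from bench import get_state, grab_frame, close_job, nose_length
def cam(f):
    F=200/np.tan(np.radians(f["vfov"])/2); K=np.array([[F,0,f["cx"]],[0,F,f["cy"]],[0,0,1.]])
    return K,np.array([f["k1"],0,0,0,0.]),np.array(f["world_to_cam"])
def ray(f,uv):
    K,d,T=cam(f); s=cv2.undistortPoints(np.array([[uv]],float),K,d)[0,0]
    R=T[:3,:3]; return -R.T@T[:3,3], R.T@np.array([s[0],s[1],1])
def onz(f,uv,z):
    o,v=ray(f,uv); return o+v*(z-o[2])/v[2]
def proj(f,P):
    K,d,T=cam(f); return cv2.projectPoints(np.array(P,float).reshape(-1,1,3),cv2.Rodrigues(T[:3,:3])[0],T[:3,3],K,d)[0][:,0]
E
python3 - <<'E'
from h import *
for n in("side","top"):
    f=grab_frame(n); cv2.imwrite(f"pics/{n}0.png",f["pixels"]); K,d,T=cam(f)
    print(n,f["vfov"],f["k1"],ray(f,(f["cx"],f["cy"])))
s=get_state(); print(s["eef_pos"],s["tool_rot"],s["finger_gap"],s["time"],nose_length)
E
```

```text
side 43.717778233403294 -0.1538220351895469 (array([0.07925329, 1.09607576, 0.65035857]), array([ 0.34653778, -0.83675811, -0.42396631]))
top 57.92129798276638 -0.07682484120831153 (array([ 0.49143124, -0.00475138,  1.01365651]), array([ 0.05041104, -0.01329642, -0.99864004]))
[0.21289091 0.61381369 0.29148288] [-3.08432899  1.56938673 -1.84736948] 0.08708582747308738 0.1 0.0697
```

View pics/side0.png

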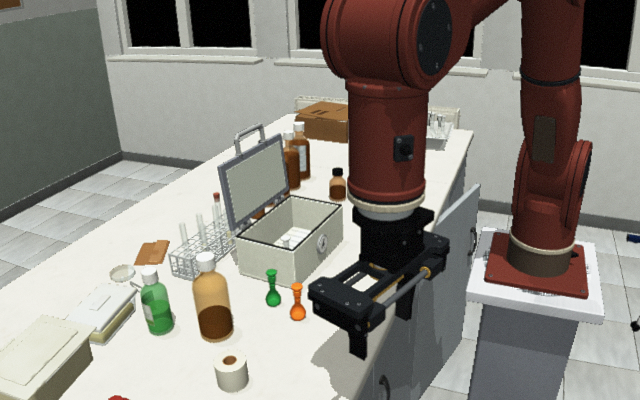

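View pics/top0.png

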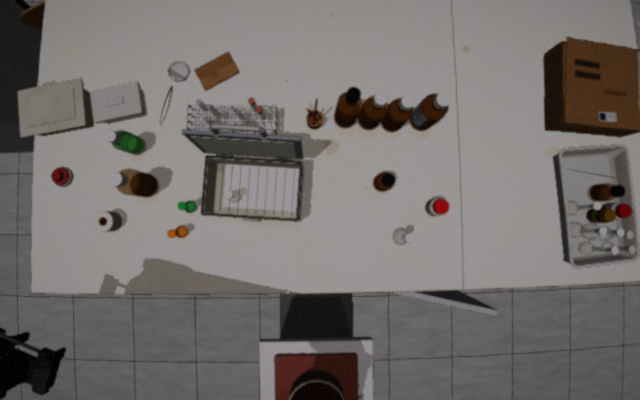

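Side view: case at about (290,235), green and orange look-alike flasks at (272,288) and (297,300). The top view shows the case at (252,188), the small flask inside it at (236,195), the dropper at (384,181), and the clear flask at (402,236).
Jar candidates in the top view: the red-capped white item at (437,206) near the dropper and flask, the red-capped item at (62,177), and the roll with a brown centre at (108,220). By the description (right of the case, near the bystanders) I choose (437,206), and check it in a crop.

```bash
python3 - <<'E'
from h import *
f=grab_frame("top"); p=f["pixels"]
a=cv2.resize(p[120:260,180:320],None,fx=2.8,fy=2.8,interpolation=cv2.INTER_CUBIC)
b=cv2.resize(p[150:255,360:465],(392,392),interpolation=cv2.INTER_CUBIC)
cv2.imwrite("pics/c1.png",np.hstack([a,b]))
# red cap
hsv=cv2.cvtColor(p,cv2.COLOR_BGR2HSV)
m=((hsv[...,1]>150)&((hsv[...,0]<6)|(hsv[...,0]>174))&(hsv[...,2]>90)).astype('uint8')
n,_,st,c=cv2.connectedComponentsWithStats(m)
for i in range(1,n):
    if st[i,4]>40: print(st[i],c[i],onz(f,c[i],.072))
E
```

```text
[434 199  15  15 166] [440.96385542 206.12048193] [ 0.51857642 -0.33635163  0.072     ]
```

View pics/c1.png

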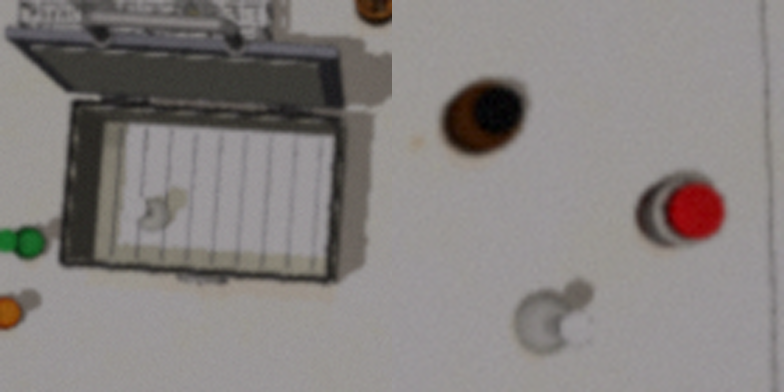

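```bash
python3 - <<'E'
from h import *
from scipy.spatial.transform import Rotation as R
f=grab_frame("top")
A=lambda u,v:(180+u/2.8,120+v/2.8); B=lambda u,v:(360+(u-392)*105/392,150+v*105/392)
c=[onz(f,A(*q),.104) for q in((75,103),(345,115),(333,280),(62,265))]
print(np.round(c,4)); 
for i in range(4): print(round(np.linalg.norm(c[i]-c[i-1]),4))
print("centre",np.mean(c,0)); d=(c[0]-c[1]+c[3]-c[2]); yaw=np.arctan2(d[1],d[0])-np.pi/2; print("yaw",yaw)
for q in((95,17),(240,22)): print("bar",onz(f,A(*q),.31))
print("sflask",onz(f,A(155,213),.04),"flask base",onz(f,B(543,322),.04),"drop top",onz(f,B(498,110),.098))
s=get_state(); r=R.from_euler('xyz',s["tool_rot"]).as_matrix(); print(r); print(s["force"],s["time"])
E
```

```text
[[0.6516 0.2703 0.104 ]
 [0.6368 0.0245 0.104 ]
 [0.4878 0.037  0.104 ]
 [0.5044 0.2816 0.104 ]]
0.1476
0.2462
0.1495
0.2452
centre [0.57016652 0.15333517 0.104     ]
yaw -0.06377837011763288
bar [0.67661577 0.1942804  0.31      ]
bar [0.67115513 0.09125876 0.31      ]
sflask [0.55438881 0.21111497 0.04      ] flask base [ 0.43960884 -0.23366633  0.04      ] drop top [ 0.58798965 -0.19246003  0.098     ]
[[-2.91401259e-04 -9.44810290e-01  3.27617812e-01]
 [-9.84059451e-04  3.27617939e-01  9.44809779e-01]
 [-9.99999473e-01 -4.70766455e-05 -1.02521778e-03]]
[ 0.66144563 -0.06540027  0.11984261] 0.2
```

Request:
carry_out(steps=[[[0.04,-0.04,0.01],[0,0,0.1],1],[[0.24,-0.364,0.05],[0,0,0.27],1],[[0.24,-0.364,0.05],[0,0,0.27],1],[[0.24,-0.364,0.05],[0,0,0.27],1],[[0.24,-0.364,0.05],[0,0,0.27],1],[[0.24,-0.364,0.05],[0,0,0.27],1],[[0.24,-0.364,0.05],[0,0,0.27],1],[[0.24,-0.364,0.05],[0,0,0.27],1],[[0.24,-0.364,0.05],[0,0,0.27],1],[[0.24,-0.364,0.05],[0,0,0.27],1]])

```text
time: 1.03
eef_pos: [0.4413, 0.2676, 0.3401]
tool_rot: [-0.259, 1.57, 1.248]
force: [1.2, 0.9, -0.6]
finger_gap: 0.0869
```

Request:
carry_out(steps=[[[0.066,-0.586,-0.08],[0,0,0],1],[[0.066,-0.586,-0.08],[0,0,0],1],[[0.066,-0.586,-0.08],[0,0,0],1],[[0.066,-0.586,-0.08],[0,0,0],1],[[0.066,-0.586,-0.08],[0,0,0],1],[[0.066,-0.586,-0.08],[0,0,0],1],[[0.066,-0.586,-0.08],[0,0,0],1],[[0.066,-0.586,-0.08],[0,0,0],1],[[0.066,-0.586,-0.08],[0,0,0],1],[[0.066,-0.586,-0.08],[0,0,0],1]])

```text
time: 1.87
eef_pos: [0.4865, -0.1428, 0.2838]
tool_rot: [-1.112, 1.57, 0.395]
force: [1.3, -0.3, -0.6]
finger_gap: 0.0871
```

```bash
python3 - <<'E'
from h import *
from scipy.spatial.transform import Rotation as R
s=get_state(); print(s["eef_pos"],R.from_euler('xyz',s["tool_rot"]).as_matrix().round(3).tolist())
E
```

```text
[ 0.48652562 -0.14276477  0.28381726] [[0.001, -0.998, 0.064], [0.0, 0.064, 0.998], [-1.0, -0.001, 0.0]]
```

Request:
carry_out(steps=[[[0.02,-0.175,-0.026],[0,0,0],1],[[0.02,-0.175,-0.026],[0,0,0],1],[[0.02,-0.175,-0.026],[0,0,0],1],[[0.02,-0.175,-0.026],[0,0,0],1],[[0.02,-0.175,-0.026],[0,0,0],1],[[0.02,-0.175,-0.026],[0,0,0],1],[[0.02,-0.175,-0.026],[0,0,0],1],[[0.02,-0.175,-0.026],[0,0,0],1]])

```text
time: 2.53
eef_pos: [0.5071, -0.3147, 0.2576]
tool_rot: [0.299, 1.57, 1.806]
force: [0.2, 0.3, 0.5]
finger_gap: 0.0869
```

```bash
python3 - <<'E'
from h import *
s=get_state(); print(s["eef_pos"])
f=grab_frame("side"); print(proj(f,[[.5186,-.336,.072]]),proj(f,[[.5186,-.336,0.0]]),proj(f,[np.array(s["eef_pos"])-[0,0,.07]]))
cv2.imwrite("pics/s2.png",f["pixels"])
E
```

```text
[ 0.50712772 -0.3146628   0.25763386]
[[373.99614578 163.13966683]] [[373.7094001  183.73101389]] [[375.93568303 130.81567184]]
```

View pics/s2.png

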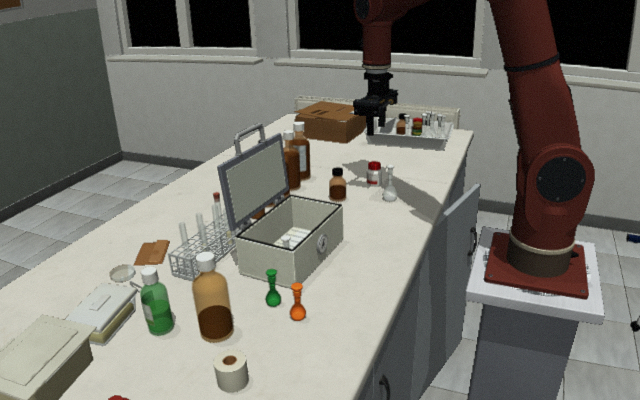

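The jar, with its red cap, sits at (374,163–185) in the side view, matching the projection of my estimate. Moving over it and down.

Request:
carry_out(steps=[[[0.0115,-0.0215,0],[0,0,0],1],[[0.0115,-0.0215,-0.04],[0,0,0],1],[[0.0115,-0.0215,-0.08],[0,0,0],1],[[0.0115,-0.0215,-0.12],[0,0,0],1],[[0.0115,-0.0215,-0.145],[0,0,0],1],[[0.0115,-0.0215,-0.159],[0,0,0],1],[[0.0115,-0.0215,-0.159],[0,0,0],1],[[0.0115,-0.0215,-0.159],[0,0,0],1],[[0.0115,-0.0215,-0.159],[0,0,0],1]])

```text
time: 3.33
eef_pos: [0.5196, -0.3375, 0.101]
tool_rot: [-1.898, 1.568, -0.391]
force: [-0.1, -0.1, 1.5]
finger_gap: 0.0871
```

Request:
carry_out(steps=[[[0,0,0],[0,0,0],0.4],[[0,0,0],[0,0,0],0.4],[[0,0,0],[0,0,0],0.4],[[0,0,0],[0,0,0],0.4],[[0,0,0],[0,0,0],0.4],[[0,0,0],[0,0,0],0.4],[[0,0,0],[0,0,0],0.4],[[0,0,0],[0,0,0],0.4]], squeeze=15)

```text
time: 4.0
eef_pos: [0.5184, -0.3373, 0.0988]
tool_rot: [-2.66, 1.571, -1.153]
force: [0.3, 1.0, 0.5]
finger_gap: 0.0475
```

Request:
carry_out(steps=[[[0,0,0.015],[0,0,0],0.4],[[0,0,0.045],[0,0,0],0.4],[[0,0,0.085],[0,0,0],0.4],[[0,0,0.125],[0,0,0],0.4],[[0,0,0.16],[0,0,0],0.4],[[0,0,0.17],[0,0,0],0.4],[[0.003,0.03,0.17],[0,0,0],0.4],[[0.006,0.065,0.17],[0,0,0],0.4],[[0.009,0.1,0.17],[0,0,0],0.4],[[0.012,0.135,0.17],[0,0,0],0.4]])

```text
time: 4.83
eef_pos: [0.5298, -0.201, 0.269]
tool_rot: [0.924, 1.571, 2.43]
force: [1.3, 0.2, -1.3]
finger_gap: 0.0476
```

Request:
carry_out(steps=[[[0.003,0.035,0],[0,0,0],0.4],[[0.006,0.07,0],[0,0,0],0.4],[[0.009,0.105,0],[0,0,0],0.4],[[0.012,0.14,0],[0,0,0],0.4],[[0.015,0.175,0],[0,0,0],0.4],[[0.018,0.21,0],[0,0,0],0.4],[[0.021,0.245,0],[0,0,0],0.4],[[0.024,0.275,0],[0,0,0],0.4],[[0.026,0.295,0],[0,0,0],0.4],[[0.027,0.306,0],[0,0,0],0.4]])

```text
time: 5.67
eef_pos: [0.5569, 0.1072, 0.2687]
tool_rot: [1.117, 1.57, 2.628]
force: [0.4, 0.7, -1.2]
finger_gap: 0.0477
```

Request:
carry_out(steps=[[[0,0,0],[0,0,0],0.4],[[0,0,0],[0,0,0],0.4],[[0,0,0],[0,0,0],0.4],[[0,0,0],[0,0,0],0.4]])

```text
time: 6.0
eef_pos: [0.5574, 0.1016, 0.2689]
tool_rot: [-2.787, 1.57, -1.283]
force: [-0.3, -0.8, -2.2]
finger_gap: 0.0475
```

```bash
python3 - <<'E'
from h import *
from scipy.spatial.transform import Rotation as R
s=get_state(); print(s["eef_pos"],s["force"],R.from_euler('xyz',s["tool_rot"]).as_matrix().round(3).tolist())
f=grab_frame("side"); p=f["pixels"]; a=p[110:310,180:400]
cv2.imwrite("pics/s3.png",cv2.resize(a,None,fx=3,fy=3,interpolation=cv2.INTER_CUBIC))
e=np.array(s["eef_pos"])
print((proj(f,[e-[0,0,.051],e-[0,0,.099]])-[180,110])*3)
# case corners at rim predicted
c=np.array([.570,.153,.104]);y=-.064;X=np.array([np.cos(y),np.sin(y),0]);Y=np.array([-np.sin(y),np.cos(y),0])
print([((proj(f,[c+a*.0775*X+b*.125*Y])[0]-[180,110])*3).round().tolist() for a in(-1,1) for b in(-1,1)])
print(((proj(f,[c+.083*X+.02*0+ .204*np.array([0,0,1])+.02*X])[0]-[180,110])*3))
E
```

```text
[0.5574442  0.1015994  0.26894074] [-0.34407689 -0.8143932  -2.1679944 ] [[0.0, -0.998, 0.067], [-0.0, 0.067, 0.998], [-1.0, -0.0, -0.0]]
[[371.80924461 170.63399745]
 [374.47724063 226.2381017 ]]
[[490.0, 278.0], [345.0, 419.0], [330.0, 249.0], [166.0, 376.0]]
[206.75314627  65.08544842]
```

View pics/s3.png

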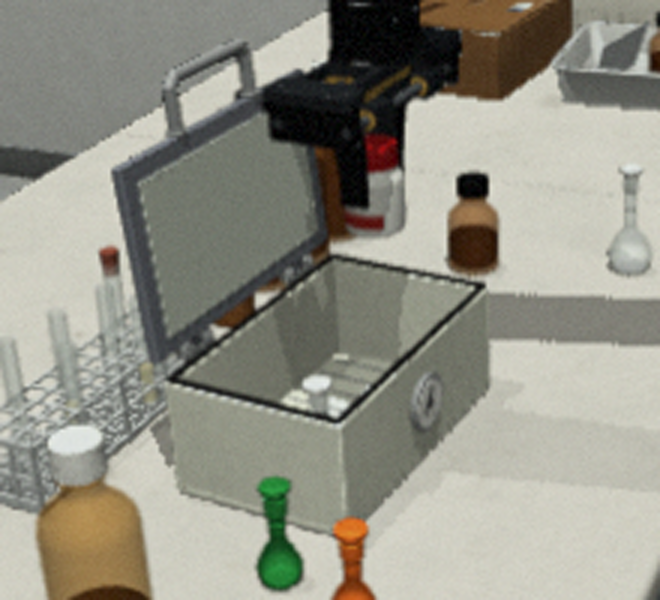

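The side crop shows the rim corners at (485,285), (340,420), (330,257) and (170,380), and the bar centre at (207,64), all within about 2 image pixels of prediction. The jar hangs upright between the fingers. Lowering it.

Request:
carry_out(steps=[[[0,0,-0.03],[0,0,0],0.4],[[0,0,-0.06],[0,0,0],0.4],[[0,0,-0.09],[0,0,0],0.4],[[0,0,-0.12],[0,0,0],0.4],[[0,0,-0.14],[0,0,0],0.4],[[0,0,-0.148],[0,0,0],0.4],[[0,0,-0.152],[0,0,0],0.4],[[0,0,-0.155],[0,0,0],0.4],[[0,0,-0.156],[0,0,0],0.4],[[0,0,-0.156],[0,0,0],0.4]])

```text
time: 6.88
eef_pos: [0.5581, 0.1039, 0.1139]
tool_rot: [-1.128, 1.569, 0.379]
force: [0.2, -0.4, -0.7]
finger_gap: 0.0474
```

Request:
carry_out(steps=[[[0,0,-0.001],[0,0,0],0.4],[[0,0,-0.002],[0,0,0],0.4],[[0,0,-0.003],[0,0,0],0.4],[[0,0,-0.003],[0,0,0],0.4]])

```text
time: 7.22
eef_pos: [0.5574, 0.1039, 0.1098]
tool_rot: [-0.889, 1.571, 0.618]
force: [-0.7, 0.1, -1.4]
finger_gap: 0.0476
```

Request:
carry_out(steps=[[[0,0,-0.001],[0,0,0],0.4],[[0,0,-0.001],[0,0,0],0.4],[[0,0,-0.001],[0,0,0],0.6],[[0,0,-0.001],[0,0,0],0.75],[[0,0,-0.001],[0,0,0],0.75],[[0,0,-0.001],[0,0,0],0.75],[[0,0,-0.001],[0,0,0],0.75],[[0,0,-0.001],[0,0,0],0.75]])

```text
time: 7.88
eef_pos: [0.5574, 0.1038, 0.1088]
tool_rot: [-1.942, 1.571, -0.435]
force: [-0.2, 0.4, -0.2]
finger_gap: 0.0649
```

Request:
carry_out(steps=[[[0,0,0.01],[0,0,0],0.75],[[0,0,0.03],[0,0,0],0.75],[[0,0,0.06],[0,0,0],0.75],[[0,0,0.1],[0,0,0],0.75],[[0,0,0.14],[0,0,0],0.75],[[0,0,0.16],[0,0,0],0.75],[[0,0,0.16],[0,0,0],0.75],[[0,0,0.16],[0,0,0],0.75]])

```text
time: 8.55
eef_pos: [0.5579, 0.1038, 0.2707]
tool_rot: [-1.015, 1.568, 0.492]
force: [-0.0, 0.4, -0.3]
finger_gap: 0.0654
```

```bash
python3 - <<'E'
from h import *
s=get_state(); print(s["eef_pos"],s["force"],s["q"],s["time"])
E
```

```text
[0.55794805 0.10378093 0.27070887] [-0.02346549  0.38990586 -0.25539635] [-0.81892395  0.19423779  0.63914734  1.72906645 -0.12242758  1.25508265
  1.35582982] 8.55
```

Jar released. Now raise, back off and turn the jaws to lie along the case's x.

Request:
carry_out(steps=[[[-0.005,0.004,0.02],[0,0,-0.12],0.75],[[-0.01,0.008,0.04],[0,0,-0.24],0.75],[[-0.02,0.012,0.055],[0,0,-0.36],0.75],[[-0.03,0.016,0.07],[0,0,-0.48],0.75],[[-0.04,0.02,0.085],[0,0,-0.6],0.75],[[-0.05,0.024,0.1],[0,0,-0.72],0.75],[[-0.055,0.028,0.115],[0,0,-0.84],0.75],[[-0.055,0.032,0.13],[0,0,-0.96],0.75],[[-0.055,0.036,0.145],[0,0,-1.08],0.75],[[-0.055,0.04,0.16],[0,0,-1.2],0.75]])

```text
time: 9.38
eef_pos: [0.5018, 0.1439, 0.4284]
tool_rot: [-3.003, 1.569, -2.702]
force: [0.5, -0.9, 0.2]
finger_gap: 0.0654
```

Request:
carry_out(steps=[[[0,0,0],[0,0,-0.12],0.75],[[0,0,0],[0,0,-0.24],0.75],[[0.01,0,0],[0,0,-0.371],0.75],[[0.04,0,0],[0,0,-0.371],0.75],[[0.07,0,0],[0,0,-0.371],0.75],[[0.1,0,0],[0,0,-0.371],0.75],[[0.13,0,0],[0,0,-0.371],0.75],[[0.16,0,0],[0,0,-0.371],0.75],[[0.17,0,0],[0,0,-0.371],0.75],[[0.17,0,0],[0,0,-0.371],0.75]])

```text
time: 10.22
eef_pos: [0.674, 0.1434, 0.4253]
tool_rot: [-2.362, 1.566, -2.428]
force: [-0.2, 0.8, -0.4]
finger_gap: 0.065
```

Request:
carry_out(steps=[[[0,0,0],[0,0,0],0.6],[[0,0,0],[0,0,0],0.6],[[0,0,0],[0,0,0],0.6]])

```text
time: 10.47
eef_pos: [0.6715, 0.1439, 0.4292]
tool_rot: [1.625, 1.57, 1.562]
force: [0.5, 0.3, 0.7]
finger_gap: 0.0551
```

```bash
python3 - <<'E'
from h import *
from scipy.spatial.transform import Rotation as R
s=get_state(); print(s["eef_pos"],s["q"].__repr__(),R.from_euler('xyz',s["tool_rot"]).as_matrix().round(3).tolist(),s["time"])
f=grab_frame("side"); p=f["pixels"]; a=p[90:300,180:400]
g=grab_frame("top"); b=g["pixels"][110:260,160:320]
a=cv2.resize(a,None,fx=2.5,fy=2.5,interpolation=cv2.INTER_CUBIC);cv2.imwrite("pics/s4.png",a)
e=np.array(s["eef_pos"])
print((proj(f,[e-[0,0,.07],[.674,.145,.31]])-[180,90])*2.5)
E
```

```text
[0.67154274 0.14388318 0.42919208] array([-0.73191989,  0.44823146,  0.72307904,  1.14464784, -0.29257612,
        1.64745559, -0.14684955]) [[0.0, 0.064, 0.998], [0.001, 0.998, -0.064], [-1.0, 0.001, -0.0]] 10.4667
[[170.15817062  49.88673214]
 [171.75789872 101.61691269]]
```

View pics/s4.png

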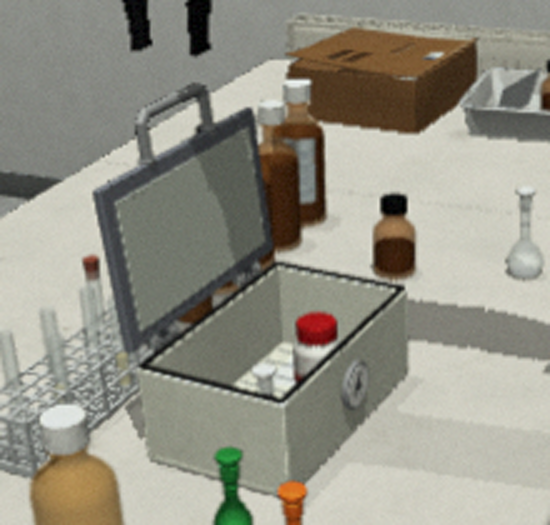

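The jar stands in the case (cap at (317,328)) beside the small flask (265,380). The fingers at (138,45) and (200,45) straddle the bar, whose centre is at (173,101) against a predicted (172,102). Descending and gripping.

Request:
carry_out(steps=[[[0.0025,0.001,-0.02],[0,0,0],0.6],[[0.0025,0.001,-0.04],[0,0,0],0.6],[[0.0025,0.001,-0.055],[0,0,0],0.6],[[0.0025,0.001,-0.065],[0,0,0],0.6],[[0.0025,0.001,-0.065],[0,0,0],0.6],[[0.0025,0.001,-0.065],[0,0,0],0.6]])

```text
time: 11.07
eef_pos: [0.6746, 0.1451, 0.3643]
tool_rot: [1.861, 1.57, 1.797]
force: [-0.0, 0.1, 0.8]
finger_gap: 0.0524
```

Request:
carry_out(steps=[[[0,0,0],[0,0,0],0.05],[[0,0,0],[0,0,0],0.05],[[0,0,0],[0,0,0],0.05],[[0,0,0],[0,0,0],0.05],[[0,0,0],[0,0,0],0.05],[[0,0,0],[0,0,0],0.05],[[0,0,0],[0,0,0],0.05],[[0,0,0],[0,0,0],0.05],[[0,0,0],[0,0,0],0.05]], squeeze=12)

```text
time: 11.82
eef_pos: [0.6749, 0.1448, 0.3638]
tool_rot: [2.593, 1.571, 2.529]
force: [-0.5, 0.3, 0.4]
finger_gap: 0.0118
```

```bash
cat > arc.py <<'E'
from h import *
def tab(t0,ts,yaw=-.064,r=.205):
    for t in ts:
        d=-r*(np.cos(t)-np.cos(t0)); print(round(t,3),[round(d*np.cos(yaw),4),round(d*np.sin(yaw),4),round(r*(np.sin(t)-np.sin(t0)),4)])
E
python3 -c "
from arc import *
tab(1.678,1.678-.04*np.arange(1,11)); tab(1.278,1.278-.04*np.arange(1,11))"
```

```text
1.638 [np.float64(-0.0082), np.float64(0.0005), np.float64(0.0007)]
1.598 [np.float64(-0.0163), np.float64(0.001), np.float64(0.0011)]
1.558 [np.float64(-0.0245), np.float64(0.0016), np.float64(0.0012)]
1.518 [np.float64(-0.0327), np.float64(0.0021), np.float64(0.0009)]
1.478 [np.float64(-0.0408), np.float64(0.0026), np.float64(0.0003)]
1.438 [np.float64(-0.049), np.float64(0.0031), np.float64(-0.0006)]
1.398 [np.float64(-0.0571), np.float64(0.0037), np.float64(-0.0019)]
1.358 [np.float64(-0.0651), np.float64(0.0042), np.float64(-0.0034)]
1.318 [np.float64(-0.0731), np.float64(0.0047), np.float64(-0.0053)]
1.278 [np.float64(-0.0809), np.float64(0.0052), np.float64(-0.0075)]
1.238 [np.float64(-0.0078), np.float64(0.0005), np.float64(-0.0025)]
1.198 [np.float64(-0.0155), np.float64(0.001), np.float64(-0.0054)]
1.158 [np.float64(-0.023), np.float64(0.0015), np.float64(-0.0085)]
1.118 [np.float64(-0.0305), np.float64(0.002), np.float64(-0.0119)]
1.078 [np.float64(-0.0377), np.float64(0.0024), np.float64(-0.0157)]
1.038 [np.float64(-0.0449), np.float64(0.0029), np.float64(-0.0197)]
0.998 [np.float64(-0.0518), np.float64(0.0033), np.float64(-0.024)]
0.958 [np.float64(-0.0586), np.float64(0.0038), np.float64(-0.0286)]
0.918 [np.float64(-0.0652), np.float64(0.0042), np.float64(-0.0334)]
0.878 [np.float64(-0.0716), np.float64(0.0046), np.float64(-0.0385)]
```

Request:
carry_out(steps=[[[-0.008,0.0005,0.0007],[0,0,0],0.05],[[-0.0163,0.001,0.001],[0,0,0],0.05],[[-0.0245,0.0016,0.0012],[0,0,0],0.05],[[-0.0327,0.002,0.001],[0,0,0],0.05],[[-0.0408,0.0026,0.0003],[0,0,0],0.05],[[-0.049,0.003,-0.0006],[0,0,0],0.05],[[-0.057,0.0037,-0.002],[0,0,0],0.05],[[-0.065,0.0042,-0.0034],[0,0,0],0.05],[[-0.073,0.0047,-0.0053],[0,0,0],0.05],[[-0.081,0.0052,-0.0075],[0,0,0],0.05]])

```text
time: 12.65
eef_pos: [0.5929, 0.1506, 0.356]
tool_rot: [1.953, 1.57, 1.89]
force: [0.9, 5.2, 0.5]
finger_gap: 0.0115
```

Request:
carry_out(steps=[[[0,0,0],[0,0,0],0.05],[[0,0,0],[0,0,0],0.05],[[0,0,0],[0,0,0],0.05]])

```text
time: 12.9
eef_pos: [0.5935, 0.1505, 0.3562]
tool_rot: [2.29, 1.57, 2.226]
force: [-1.8, 5.2, 1.9]
finger_gap: 0.0118
```

Request:
carry_out(steps=[[[-0.0078,0,-0.0025],[0,0,0],0.05],[[-0.0155,0,-0.0054],[0,0,0],0.05],[[-0.023,0,-0.0085],[0,0,0],0.05],[[-0.0305,0.0005,-0.012],[0,0,0],0.05],[[-0.0377,0.001,-0.0157],[0,0,0],0.05],[[-0.045,0.001,-0.0197],[0,0,0],0.05],[[-0.052,0.0015,-0.024],[0,0,0],0.05],[[-0.0586,0.002,-0.0286],[0,0,0],0.05],[[-0.0652,0.0025,-0.0334],[0,0,0],0.05],[[-0.0716,0.003,-0.0385],[0,0,0],0.05]])

```text
time: 13.73
eef_pos: [0.5221, 0.1536, 0.3175]
tool_rot: [1.23, 1.57, 1.166]
force: [0.7, 5.9, -0.7]
finger_gap: 0.0114
```

Request:
carry_out(steps=[[[0,0,0],[0,0,0],0.05],[[0,0,0],[0,0,0],0.05],[[0,0,0],[0,0,0],0.05]])

```text
time: 13.98
eef_pos: [0.5219, 0.1535, 0.3174]
tool_rot: [2.73, 1.57, 2.666]
force: [-2.9, 6.4, -1.6]
finger_gap: 0.0115
```

```bash
python3 - <<'E'
from arc import *
s=get_state(); e=np.array(s["eef_pos"]); print(e,s["force"])
b=e-[0,0,.051]; h=np.array([.653,.148,.109]); print(np.hypot(h[0]-b[0],b[2]-h[2]),np.arctan2(b[2]-h[2],h[0]-b[0]))
f=grab_frame("side"); a=cv2.resize(f["pixels"][100:300,180:420],None,fx=3,fy=3,interpolation=cv2.INTER_CUBIC);cv2.imwrite("pics/s5.png",a)
tab(.878,.878-.04*np.arange(1,11)); tab(.478,.478-.04*np.arange(1,13))
E
```

```text
[0.52186787 0.15353847 0.31739138] [-2.87707225  6.39445045 -1.55565043]
0.2048601564538714 0.8761606182529932
0.838 [np.float64(-0.0062), np.float64(0.0004), np.float64(-0.0054)]
0.798 [np.float64(-0.0122), np.float64(0.0008), np.float64(-0.011)]
0.758 [np.float64(-0.0179), np.float64(0.0011), np.float64(-0.0168)]
0.718 [np.float64(-0.0234), np.float64(0.0015), np.float64(-0.0229)]
0.678 [np.float64(-0.0287), np.float64(0.0018), np.float64(-0.0292)]
0.638 [np.float64(-0.0337), np.float64(0.0022), np.float64(-0.0356)]
0.598 [np.float64(-0.0384), np.float64(0.0025), np.float64(-0.0423)]
0.558 [np.float64(-0.0429), np.float64(0.0027), np.float64(-0.0492)]
0.518 [np.float64(-0.0471), np.float64(0.003), np.float64(-0.0562)]
0.478 [np.float64(-0.051), np.float64(0.0033), np.float64(-0.0634)]
0.438 [np.float64(-0.0036), np.float64(0.0002), np.float64(-0.0074)]
0.398 [np.float64(-0.0069), np.float64(0.0004), np.float64(-0.0148)]
0.358 [np.float64(-0.01), np.float64(0.0006), np.float64(-0.0225)]
0.318 [np.float64(-0.0127), np.float64(0.0008), np.float64(-0.0302)]
0.278 [np.float64(-0.0151), np.float64(0.001), np.float64(-0.038)]
0.238 [np.float64(-0.0172), np.float64(0.0011), np.float64(-0.046)]
0.198 [np.float64(-0.0189), np.float64(0.0012), np.float64(-0.054)]
0.158 [np.float64(-0.0204), np.float64(0.0013), np.float64(-0.062)]
0.118 [np.float64(-0.0215), np.float64(0.0014), np.float64(-0.0702)]
0.078 [np.float64(-0.0223), np.float64(0.0014), np.float64(-0.0783)]
0.038 [np.float64(-0.0228), np.float64(0.0015), np.float64(-0.0865)]
-0.002 [np.float64(-0.0229), np.float64(0.0015), np.float64(-0.0947)]
```

View pics/s5.png

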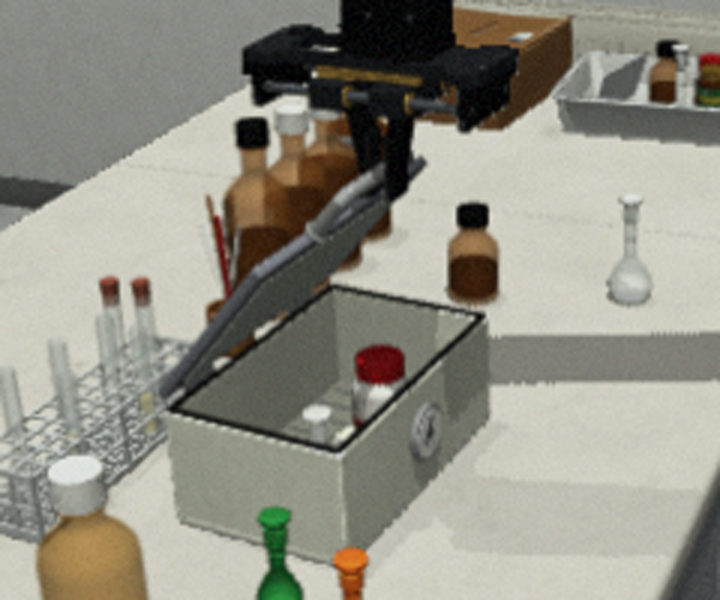

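The cover is held halfway (bar between fingers at (395,170)) and the geometry is consistent: radius 0.2049 m, angle 0.876 rad. Continuing.

Request:
carry_out(steps=[[[-0.0062,0,-0.0054],[0,0,0],0.05],[[-0.0122,0,-0.011],[0,0,0],0.05],[[-0.018,0,-0.0168],[0,0,0],0.05],[[-0.0234,0,-0.023],[0,0,0],0.05],[[-0.0287,0,-0.0292],[0,0,0],0.05],[[-0.0337,0,-0.0356],[0,0,0],0.05],[[-0.0384,0.0005,-0.0423],[0,0,0],0.05],[[-0.043,0.0005,-0.0492],[0,0,0],0.05],[[-0.047,0.001,-0.0562],[0,0,0],0.05],[[-0.051,0.001,-0.0634],[0,0,0],0.05]])

```text
time: 14.87
eef_pos: [0.471, 0.1548, 0.254]
tool_rot: [1.57, 1.57, 1.506]
force: [-1.4, 7.9, -1.0]
finger_gap: 0.0117
```

Request:
carry_out(steps=[[[-0.0036,0,-0.0074],[0,0,0],0.05],[[-0.007,0,-0.0148],[0,0,0],0.05],[[-0.01,0,-0.0225],[0,0,0],0.05],[[-0.0127,0,-0.03],[0,0,0],0.05],[[-0.015,0,-0.038],[0,0,0],0.05],[[-0.0172,0,-0.046],[0,0,0],0.05],[[-0.019,0,-0.054],[0,0,0],0.05],[[-0.0204,0.0005,-0.062],[0,0,0],0.05],[[-0.0215,0.0005,-0.07],[0,0,0],0.05],[[-0.0223,0.0005,-0.078],[0,0,0],0.05]])

```text
time: 15.7
eef_pos: [0.4488, 0.1545, 0.1758]
tool_rot: [3.058, 1.57, 2.994]
force: [-0.7, 5.4, -2.5]
finger_gap: 0.0113
```

Request:
carry_out(steps=[[[-0.0002,0,-0.004],[0,0,0],0.05],[[-0.0004,0,-0.008],[0,0,0],0.05],[[-0.0005,0,-0.012],[0,0,0],0.05],[[-0.0006,0,-0.015],[0,0,0],0.05],[[-0.0006,0,-0.0165],[0,0,0],0.05],[[-0.0006,0,-0.0165],[0,0,0],0.05]])

```text
time: 16.2
eef_pos: [0.4482, 0.1542, 0.16]
tool_rot: [-2.815, 1.57, -2.88]
force: [-4.5, 3.0, 4.3]
finger_gap: 0.0112
```

Request:
carry_out(steps=[[[0,0,-0.001],[0,0,0],0.05],[[0,0,-0.001],[0,0,0],0.05],[[0,0,-0.001],[0,0,0],0.3],[[0,0,-0.001],[0,0,0],0.3],[[0,0,-0.001],[0,0,0],0.3],[[0,0,-0.001],[0,0,0],0.3],[[0,0,-0.001],[0,0,0],0.3]])

```text
time: 16.78
eef_pos: [0.4485, 0.1541, 0.1588]
tool_rot: [-1.388, 1.57, -1.452]
force: [-0.1, 1.1, -0.3]
finger_gap: 0.0256
```

Request:
carry_out(steps=[[[0,0,0.01],[0,0,0],0.3],[[0,0,0.03],[0,0,0],0.3],[[0,0,0.06],[0,0,0],0.3],[[0,0,0.09],[0,0,0],0.3],[[0,0,0.12],[0,0,0],0.3],[[0,0,0.15],[0,0,0],0.3],[[0,0,0.17],[0,0,0],0.3],[[0,0,0.17],[0,0,0],0.3],[[0,0,0.17],[0,0,0],0.3]])

```text
time: 17.53
eef_pos: [0.4489, 0.1544, 0.3303]
tool_rot: [0.742, 1.568, 0.678]
force: [0.1, 0.3, -0.1]
finger_gap: 0.0263
```

```bash
python3 - <<'E'
from h import *
s=get_state(); print(s["eef_pos"],s["force"],s["time"])
f=grab_frame("side"); a=cv2.resize(f["pixels"][100:300,180:420],None,fx=3,fy=3,interpolation=cv2.INTER_CUBIC);cv2.imwrite("pics/s6.png",a)
E
```

```text
[0.44885592 0.1544456  0.33031841] [ 0.10216915  0.34788615 -0.10531738] 17.5333
```

View pics/s6.png

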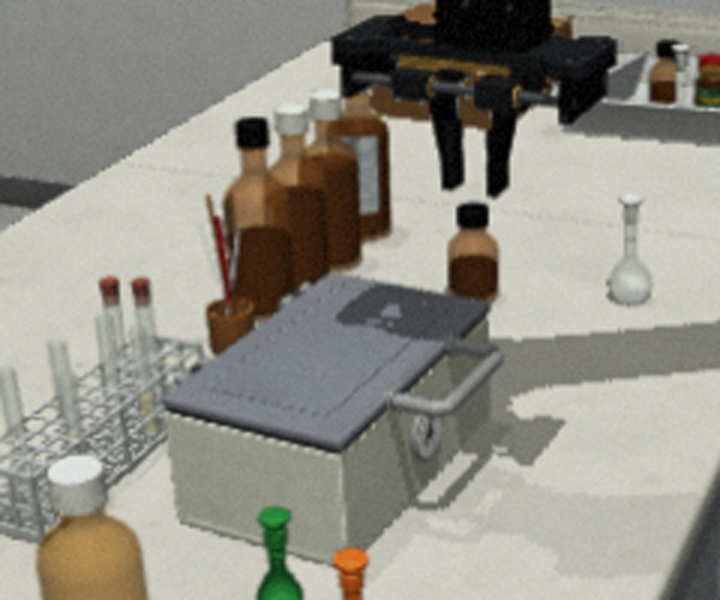

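The cover lies flat and shut (front edge along (165,405)–(345,445)), the bar is free at (450,385), the dropper (473,252) and flask (630,255) stand, and the gripper is clear. Handing in.

```bash
python3 -c "
from bench import close_job
print(close_job())"
```

```text
the job is handed in; nothing more can be done
None
```

The white, red-capped jar stands in the dry-storage case beside the small flask, and the cover is fully shut. I handed the job in at about 17.6 s of the 69 s allowed; no verdict was reported.

- **Jar:** I gripped it from above, set it down on the case floor and let it go. The picture taken before closing shows it upright beside the small flask.
- **Cover:** I gripped the bar and led it round the hinge arc at about 0.5 rad/s, easing off near the end. It pressed lightly on the rim (about 4 N upward), and I let go only then.
- **Last checks:** The final picture shows the cover lying flat and the bar free. The dropper bottle and volumetric flask are standing, and the gripper is about 0.15 m clear with near-zero force on the tool.
- **Not confirmed or off:** I could not see the jar and small flask once the cover shut; they stood upright when last seen, with the cover about half closed. There was a steady sideways force of up to 8 N along the bar during the swing, probably from a small error in my estimate of the case's angle, and it did no visible harm.

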